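# Strip a plaster mould and hold its core rod half drawn

## Robot

A 6-joint arm with a two-finger parallel gripper is mounted at the origin on the work surface. World frame = base frame: x ahead of the robot, y to its left, z up, the work surface at z = 0. Lengths are in m, angles in rad, forces in N, time in s.
With the tool pointing down it reaches from about 0.225 to 0.875 m from the base axis. Payload 3.4 kg.
Tool frame: the origin (TCP) lies on the centre line of the jaws, within the pads' length; the fingertips stand 19 mm ahead of it and the grasp point (between the pads) is the TCP; z points along the fingers, y is the direction in which the jaws open and shut (so a half turn about z gives the same grasp; the last joint's range is limited). The gripper opens to 85 mm and grips with 20 to 120 N. Pads are 22 mm wide; open, the fingers measure 114 mm over their backs; the gripper's body (76 mm by 85 mm) begins 54 mm behind the grasp point. The pads swing forward as they close: fully open they stand 13 mm farther back than shut.
Start: joints at [1.168, 0.276, 1.505, -0, 1.361, -0.121], TCP at [0.16, 0.552, 0.25] pointing down, gripper open.
Joint ranges: [-2.89, 2.89], [-0.75, 2.08], [0.22, 2.7], [-1.18, 4.32], [0.11, 2.71], [-2.7, 2.7]. Speed limits (rad/s): [2.57, 2.57, 3.14, 3.14, 3.14, 3.14].

## Interface

Orientations are given as a unit quaternion [w, x, y, z].
In Python, from rig import monitor, eyes, manip, models gives the robot as it stands.
- The arm moves only by the tool send_rows, never from a script. Its argument "deltas" is a list of rows, each an object with "dp": the shift along the world's x, y, z each as a share of 0.12 m, from -1 to 1, a list of three; "rotation": the turn, a rotation vector about the world's x, y, z each as a share of 0.5 rad, from -1 to 1, a list of three. In form: [{"dp": [dx, dy, dz], "rotation": [rx, ry, rz]}, ...]. A call has 1 to 12 rows; each row is the pose to reach, as a shift and turn from the pose commanded when the call began; what a row does not reach only later rows make up. A row lasts 1/12 s, in which the tool goes at most 41.7 mm and 7.16 degrees, less where a joint would pass 70% of its speed; a pose out of reach is approached as far as the arm can. A call with a number of a shift or a turn outside -1 to 1 is refused whole. A call with a gripper value outside its range is refused whole. "fingers" is the closure, from -1 (fully open) to 1 (shut), set as the call begins (left out, the last holds). The fingers move at their own pace and stop on an object; "grip_force" is the grip in N (left out, the last holds). Time passes only in rows, so rows that repeat a pose let the fingers close. It gives the time, the measured TCP pose, the force and the opening at its end, in the units of the state.
- monitor.get_state(): the state, without advancing time (a new reading comes with each control period).
- eyes.get_image(name): name is "scene" or "top"; returns a dict with "color" (384x512x3 uint8, red, green, blue), "depth" (384x512 float32, m along the optical axis (not along the pixel's ray), 0 where there is no reading), "mtx" (3x3 intrinsics, pixels), "rvec" (rotation vector, rad) and "tvec" (3), from world to camera coordinates, as OpenCV has them. Camera axes: x right, y down, z forward; pixel columns grow to the right and rows downward; lengths in m; the calibration is good to about 2 mm. A picture is of the moment at which its call begins.
- manip.sign_off(): hands the job in, once; it reports no verdict.
Trained networks look in a picture, given as the dict that the camera call returned (one of the last four; its "shot" number tells which), for a name from the list of things; names that differ only in an ending like _2 or _b are one class to them, and where a whole thing is asked for, a point or a joint stands for the part that bears it (a point fixed in the world has none). Each returns a list of dicts, best first, with "score" (0 to 1); they miss things now and then, are a little off and sometimes report something else, mostly with a low value. They report only what shows in the picture. A call takes as long as a camera call. They do not tell look-alikes from the thing itself.
- models.find_in(name, picture): "box" ([left, top, right, bottom] in pixels, round what is visible of it).
The state is a dict: "clock": time; "qpos": joint angles; "qd": joint speeds; "effort": joint torques, N m; "position": TCP position; "ee_rot": TCP orientation; "contact_force": force on the tool from outside, world axes, zero at the start; "moment": the same for the moment, N m; "width": finger opening in m.
Only numpy, scipy, OpenCV 4.12 (cv2) and the standard library are available. Lean on these libraries where they do the work, as an engineer would, in place of code of your own. Each camera call takes 0.05 s, during which the arm holds its last target.

## Task

Strip the plaster mould: lift the plywood end board out of the groove in the mould base and stand it on edge in the empty slot of the drying rack, letting go of it there. Then draw the long steel core rod straight up in its snug bore, without forcing it against the plaster or pulling it right out, until the dark ring around it is level with the top of the plaster block, and finish while still holding the rod upright there. Leave the short plug in the other bore, the plaster tiles in the rack and everything else on the bench as they are.

Things in the scene. Friction and masses are not known exactly. Their poses are not given: they have to be found in the camera images.
- mould: fixed mould, plywood base 190 x 120 x 12 mm, origin at the centre of its underside. At x -85..-5 mm a white plaster block, 80 x 100 mm, top 82 mm above the bench. At x = 50 mm a groove 12 mm wide along y, between rails 8 mm thick that rise to 34 mm above the bench, holds the end board
- block_top (a point): point on the plaster's top face, 82 mm above the bench, midway between two vertical blind bores, 19 mm wide and 60 mm deep, at the mould's x = -45, y = +23 and -23 mm; the long rod is in one, the short plug in the other, either way round
- rod_center (a point): centre of the core rod: plain round steel, diameter 18 mm, 110 mm long, 0.15 to 0.3 kg, upright and loose in its bore. At the start its foot is on the bore's floor (22 mm above the bench) and its upper 50 mm stand out of the plaster, 38 mm more than the plug. z along the rod, origin half-way up
- rod_mark (a point): centre of the dark ring around the rod, 2.5 mm wide and flush with it, 28 mm above the rod's foot and 27 mm below rod_center; hidden 32 mm down the bore at the start
- rod_foot (a point): centre of the rod's lower end, 55 mm below rod_center
- board_center (a point): centre of the end board: loose plywood 10 mm thick (its x), 90 mm long (y), 110 mm high (z, upright), 0.05 to 0.1 kg, on edge in the mould's groove, its foot 12 mm and its top 122 mm above the bench. Origin half-way up
- rack: fixed wooden drying rack, base 150 (x) x 110 (y) x 10 mm, origin at the centre of its underside. Three slots along y at x = -45, 0, 45 mm, each 13 mm wide and 100 mm long, in solid wood whose edges rise to 42 mm above the bench, bevelled towards the slot (lead-in 4 mm a side). Two hold tiles, one is empty
- slot_floor (a point): middle of the floor of the empty slot, 10 mm above the bench; axes as the rack's (slot along y); a thin grey felt strip lies there
- tile_a: plaster tile 10 x 85 x 58 mm standing in a slot of the rack, its top 68 mm above the bench; origin at the middle of its underside; leave alone
- tile_b: like tile_a, in another slot; leave alone
- plug: short steel plug, 18 mm in diameter, 72 mm long, in the other bore, standing out 12 mm; origin at its foot; leave alone
- beaker: white plastic cup, 52 mm across, 75 mm high, between mould and rack; origin at its underside; leave alone
- jar_lid: red jar lid, 80 mm across, 14 mm high, lying flat; leave alone
- spatula: spatula 200 mm long lying on the bench near the robot; leave alone
Not all that is in view belongs to the job. Of the things shaped like the part that bears board_center, the wooden one is meant.

How it is judged:
On the way, in this order (a step that is already met when the one before it is completed fails the run):
1. the end board stands on edge in the empty slot of the rack, let go (x of board_center in the frame of slot_floor between -0.006 and 0.006 m and y of board_center in the frame of slot_floor between -0.03 and 0.03 m and z of board_center in the frame of slot_floor between 0.05 and 0.059 m and angle between board_center's own z axis and vertical below 0.2 rad and contact force between the fingers and board below 0.3 N and z of rod_mark in the frame of mould between 0.04 and 0.055 m), for 0.2 s.
2. the rod is drawn up by the fingers (at least 12 mm), the board standing in the rack (x of board_center in the frame of slot_floor between -0.006 and 0.006 m and y of board_center in the frame of slot_floor between -0.03 and 0.03 m and z of board_center in the frame of slot_floor between 0.05 and 0.059 m and angle between board_center's own z axis and vertical below 0.2 rad and contact force between the fingers and board below 0.3 N and z of rod_mark in the frame of mould above 0.062 m and contact force between the fingers and rod above 1.5 N), for 0.1 s.
At the end, for the whole second after the job is handed in: board in the empty slot (within 6 mm across, 30 mm along, on its floor, tilt under 0.2 rad, released); rod still in its bore, held still by the fingers, its dark ring within 6 mm of the plaster's top, tilt under 0.06 rad, pressing on the plaster under 10 N (x of board_center in the frame of slot_floor between -0.006 and 0.006 m and y of board_center in the frame of slot_floor between -0.03 and 0.03 m and z of board_center in the frame of slot_floor between 0.05 and 0.059 m and angle between board_center's own z axis and vertical below 0.2 rad and contact force between the fingers and board below 0.3 N and z of rod_mark in the frame of mould between 0.076 and 0.088 m and angle between rod_center's own z axis and vertical below 0.06 rad and contact force between the fingers and rod above 1.5 N and contact force between rod and mould below 10 N and linear speed of rod below 0.01 m/s and linear speed of board below 0.02 m/s); the arm keeps its last pose, push and grip.
It fails at once if a tile, the beaker, jar lid or spatula is disturbed (moved more than 30 mm) (distance of any of tile_a, tile_b, beaker, jar_lid, spatula from where it was at the start of the episode above 0.03 m).
It fails at once if the short plug is pulled up or moved (more than 10 mm) (distance of plug from where it was at the start of the episode above 0.01 m).
It fails at once if the rod comes out of the bore (less than 8 mm left in it) (z of rod_foot in the frame of mould above 0.074 m).
It fails at once if the rod is wrenched against the plaster (more than 40 N) (contact force between rod and mould above 40 N).
It also fails if it takes over 54 s, if anything falls off the work surface, if the arm or the gripper's body presses on something with over 40 N, if the wrist force passes 120 N, or if a joint passes its speed limit or range.

## Working session

There is one attempt and no reset: what is moved stays moved. The work goes in short steps, Python scripts to look and compute and a tool call to move; the robot and the scene stay as the last step left them, time stands still between calls to the robot, and variables do not carry over. Pictures are saved under pics/ and viewed, and the job is handed in when it is done.

Besides the shell and the picture viewer there is one more tool, called after ">>>" in YAML: its name, and indented under it one key for each argument. send_rows: Moves the arm, as the interface text tells. Its arguments: {"type":"object","properties":{"deltas":{"type":"array","items":{"type":"object","properties":{"dp":{"type":"array","items":{"type":"number"}},"rotation":{"type":"array","items":{"type":"number"}}}}},"fingers":{"type":"number"},"grip_force":{"type":"number"}},"required":["deltas"]}

```bash
mkdir -p pics; cat > h.py <<'E'
import numpy as np,cv2
from rig import monitor, eyes, manip, models
def snap(n,f):
    p=eyes.get_image(n); cv2.imwrite(f'pics/{f}.png',p['color'][:,:,::-1]); np.savez(f'pics/{f}.npz',**{k:p[k] for k in('color','depth','mtx','rvec','tvec')}); return p
def cloud(p):
    d=p['depth'];K=p['mtx'];R=cv2.Rodrigues(np.array(p['rvec'],float))[0];t=np.array(p['tvec'],float).ravel()
    v,u=np.mgrid[:d.shape[0],:d.shape[1]]
    X=np.stack([(u-K[0,2])/K[0,0]*d,(v-K[1,2])/K[1,1]*d,d],-1)
    W=(X-t)@R; W[d==0]=np.nan; return W
E
python3 - <<'E'
from h import *
print(monitor.get_state())
for n in('scene','top'):
    p=snap(n,n+'0'); W=cloud(p)
    print(n,'cam at',-cv2.Rodrigues(np.array(p['rvec'],float))[0].T@np.array(p['tvec']).ravel())
    for m in('mould','rod_center','board_center','rack','tile_a','plug','beaker','jar_lid','spatula'):
        for r in models.find_in(m,p)[:4]:
            b=[int(x) for x in r['box']]; c=W[(b[1]+b[3])//2,(b[0]+b[2])//2]
            print(m,round(r['score'],2),b,c.round(3))
E
```

```text
{'clock': 0.0, 'qpos': array([ 1.16797778e+00,  2.76568338e-01,  1.50615631e+00,  1.08426255e-05,
        1.36069546e+00, -1.20981745e-01]), 'qd': array([-0.00106611,  0.00024229, -0.0013852 ,  0.00122493, -0.00108037,
       -0.00200997]), 'effort': array([ 9.36043361e-04, -4.16760170e+01, -2.45808291e+01,  8.20377409e-05,
        1.07548750e-02, -3.30263083e-05]), 'position': array([0.15971082, 0.55184719, 0.24944565]), 'ee_rot': array([-2.41700230e-04,  1.40453537e-01,  9.90086849e-01, -8.81200091e-04]), 'contact_force': array([-0.01489795,  0.30827216, -0.48993769]), 'moment': array([ 0.03484546, -0.02698802, -0.01576139]), 'width': 0.08520620386956529}
scene cam at [0.91246468 0.3283381  0.65922158]
mould 0.92 [168, 113, 255, 199] [ 0.514 -0.209  0.023]
rod_center 0.73 [228, 117, 237, 136] [ 0.476 -0.172  0.114]
board_center 0.95 [126, 188, 180, 230] [ 0.721 -0.136  0.072]
board_center 0.75 [177, 130, 208, 179] [ 0.573 -0.196  0.078]
rack 0.73 [228, 117, 234, 137] [ 0.478 -0.173  0.111]
rack 0.57 [292, 215, 381, 293] [0.534 0.17  0.043]
rack 0.55 [339, 205, 375, 241] [0.462 0.16
[... 354 characters left out ...]
 204] [ 0.375 -0.004  0.007]
top cam at [4.45413927e-01 5.49506135e-04 8.48101257e-01]
mould 0.76 [316, 170, 393, 271] [ 0.515 -0.189  0.084]
rod_center 0.58 [345, 238, 363, 249] [ 0.474 -0.176  0.133]
board_center 0.67 [298, 85, 348, 130] [ 0.712 -0.138  0.091]
board_center 0.56 [326, 179, 393, 198] [ 0.567 -0.194  0.106]
rack 0.71 [124, 189, 191, 272] [0.499 0.153 0.033]
tile_a 0.65 [131, 219, 183, 235] [0.501 0.146 0.071]
tile_a 0.6 [122, 246, 181, 256] [0.461 0.154 0.07 ]
plug 0.44 [368, 236, 385, 248] [ 0.478 -0.223  0.093]
beaker 0.59 [233, 162, 264, 193] [ 0.602 -0.009  0.003]
jar_lid 0.64 [210, 77, 252, 121] [0.752 0.025 0.014]
spatula 0.86 [226, 248, 261, 365] [ 0.364 -0.002  0.002]
```

```bash
python3 - <<'E'
import cv2
a=cv2.imread('pics/scene0.png');b=cv2.imread('pics/top0.png')
cv2.imwrite('pics/s0z.png',cv2.resize(a[100:310,110:400],None,fx=2.7,fy=2.7,interpolation=2))
cv2.imwrite('pics/t0z.png',cv2.resize(b[70:290,110:410],None,fx=2.6,fy=2.6,interpolation=2))
E
```

```text
(no output)
```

View pics/s0z.png

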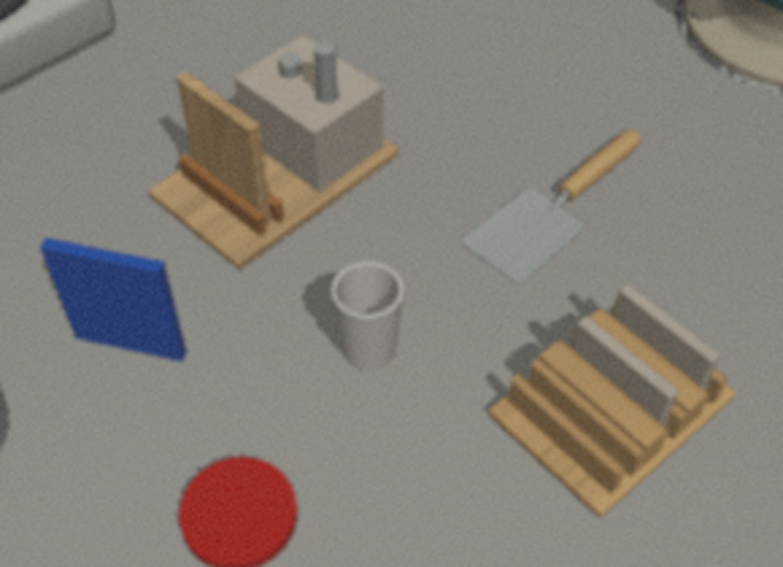

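View pics/t0z.png

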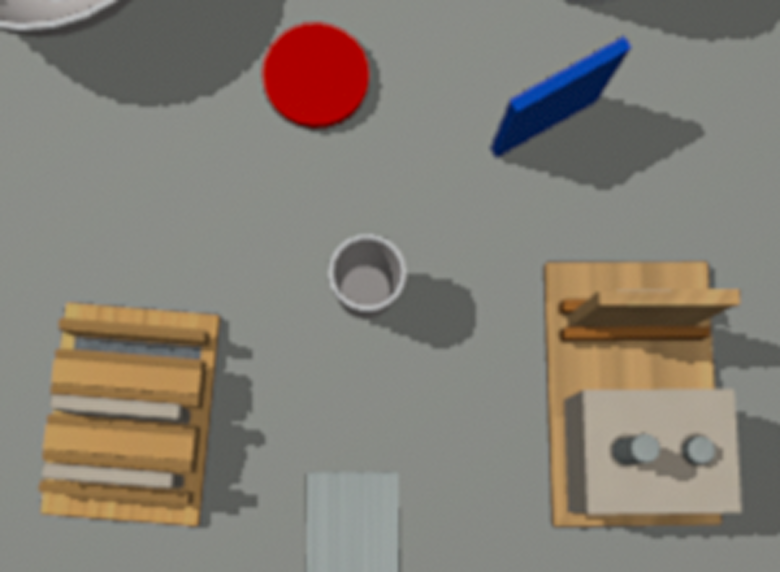

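The two board-shaped things are the blue panel at scene (153,209) / top (323,108), which stands alone on the bench, and the wooden board at scene (192,155) / top (360,188). The wooden one is meant: it is plywood and sits in the groove, as both enlarged crops confirm. The empty slot is the rack's far one, at top (162,203), with grey felt showing. The long rod is at top (356,243) and the plug at (376,242).

Next I'll measure the poses from the depth data.

```bash
cat > m.py <<'E'
from h import *
def rect(P):
    (c,s,a)=cv2.minAreaRect((P[:,:2]*1000).astype(np.float32)); return np.round(c,1),np.round(s,1),round(a,1)
def sel(W,x,y,z):
    m=np.all([(W[...,i]>l)&(W[...,i]<h) for i,(l,h) in enumerate((x,y,z))],0); return W[m]
if __name__=='__main__':
  for n in('scene0','top0'):
    W=cloud(dict(np.load(f'pics/{n}.npz'))); print(n)
    for k,b in dict(board=((.53,.61),(-.28,-.12),(.117,.128)),block=((.4,.53),(-.28,-.12),(.078,.0855)),rodtop=((.43,.52),(-.26,-.12),(.1275,.137)),rodside=((.43,.52),(-.26,-.12),(.1,.127)),plug=((.43,.52),(-.26,-.19),(.09,.1)),
       racktop=((.42,.6),(.08,.24),(.039,.045)),rackbase=((.42,.6),(.08,.24),(.007,.013)),tA=((.48,.56),(.08,.24),(.0655,.072)),tB=((.42,.48),(.08,.24),(.0655,.072)),mbase=((.40,.63),(-.28,-.1),(.009,.015)),mrail=((.53,.61),(-.28,-.1),(.031,.037)),bench=((.62,.7),(.05,.2),(-.02,.02))).items():
        P=sel(W,*b)
        if len(P)>4: print(k,len(P),'mean',P.mean(0).round(4),'rect',rect(P), 'z',np.percentile(P[:,2],[5,50,95]).round(4))
E
python3 m.py
```

```text
scene0
board 183 mean [ 0.5699 -0.1978  0.1212] rect (array([ 569.3, -200.1]), array([12.1, 91.1]), 0.5) z [0.1178 0.1215 0.1233]
block 879 mean [ 0.4791 -0.1983  0.0819] rect (array([ 473.5, -202.4]), array([ 82. , 103.2]), 1.4) z [0.0797 0.082  0.0836]
rodtop 43 mean [ 0.4752 -0.1782  0.1316] rect (array([ 475.2, -179. ]), array([16.4, 15.8]), 30.3) z [0.1287 0.1319 0.1335]
rodside 77 mean [ 0.4773 -0.1747  0.1138] rect (array([ 476.2, -174.5]), array([ 9.6, 17.4]), 62.2) z [0.1013 0.1137 0.1255]
plug 37 mean [ 0.4753 -0.2235  0.0936] rect (array([ 474.7, -224.4]), array([17.5, 13.9]), 47.9) z [0.0905 0.0938 0.0954]
racktop 1361 mean [0.5106 0.1575 0.0416] rect (array([502.6, 154.3]), array([100.9, 118.1]), 86.3) z [0.0394 0.0416 0.0438]
rackbase 717 mean [0.5461 0.169  0.01  ] rect (array([502.3, 154.4]), array([109.9, 149.4]), 85.8) z [0.0079 0.01   0.012 ]
tA 211 mean [0.5028 0.1559 0.068 ] rect (array([502.3, 154.1]), array([84.4, 11.2]), 85.4) z [0.0661 0.068  0.0698]
tB 198 mean [0.458  0.1607 0.0679] rect (array([457.1, 158. ]), array([84.4, 12.3]), 85.4) z [0.0659 0.068  0.
[... 1171 characters left out ...]
438 0.0107] rect (array([503.8, 151.9]), array([110.6, 150. ]), 85.9) z [0.0085 0.0108 0.0126]
tA 289 mean [0.5036 0.1518 0.0688] rect (array([503.7, 152.2]), array([84.6, 10. ]), 85.6) z [0.0665 0.0689 0.0709]
tB 297 mean [0.459  0.1552 0.0687] rect (array([458.9, 154.7]), array([84.7, 10. ]), 85.8) z [0.0666 0.0687 0.0708]
mbase 2484 mean [ 0.5395 -0.1945  0.0127] rect (array([ 521.9, -204.4]), array([190.3, 121. ]), 0.9) z [0.0104 0.0128 0.0146]
mrail 308 mean [ 0.5638 -0.1998  0.0345] rect (array([ 570.3, -203. ]), array([103.7,  26.5]), 89.8) z [0.0322 0.0346 0.0365]
bench 3226 mean [0.6597 0.125  0.0009] rect (array([660., 125.]), array([ 79.9, 149.9]), 0.0) z [-0.0015  0.0009  0.0034]
```

>>> send_rows:
  deltas:
    - {"dp": [0.25, -0.25, 0], "rotation": [0, 0, -0.2]}
    - {"dp": [0.5, -0.5, 0], "rotation": [0, 0, -0.4]}
    - {"dp": [0.75, -0.75, 0], "rotation": [0, 0, -0.65]}
    - {"dp": [1, -1, 0], "rotation": [0, 0, -0.85]}
    - {"dp": [1, -1, 0], "rotation": [0, 0, -0.85]}
  fingers: -0.1
  grip_force: 40

```text
clock: 1.42
position: [0.2834, 0.4283, 0.251]
ee_rot: [0.002, 0.349, 0.937, -0.0]
contact_force: [0.4, -0.4, 0.6]
width: 0.0469
```

>>> send_rows:
  deltas:
    - {"dp": [0.25, -0.25, 0], "rotation": [0, 0, -0.2]}
    - {"dp": [0.5, -0.5, 0], "rotation": [0, 0, -0.4]}
    - {"dp": [0.75, -0.75, 0], "rotation": [0, 0, -0.65]}
    - {"dp": [1, -1, 0], "rotation": [0, 0, -0.85]}
    - {"dp": [1, -1, 0], "rotation": [0, 0, -0.85]}

```text
clock: 1.83
position: [0.4049, 0.3078, 0.2504]
ee_rot: [0.003, 0.54, 0.842, -0.0]
contact_force: [0.1, -0.2, -0.2]
width: 0.047
```

>>> send_rows:
  deltas:
    - {"dp": [0.25, -0.25, 0], "rotation": [0, 0, -0.2]}
    - {"dp": [0.5, -0.5, 0], "rotation": [0, 0, -0.4]}
    - {"dp": [0.75, -0.75, 0], "rotation": [0, 0, -0.65]}
    - {"dp": [1, -1, 0], "rotation": [0, 0, -0.85]}
    - {"dp": [1, -1, 0], "rotation": [0, 0, -0.85]}

```text
clock: 2.25
position: [0.5252, 0.1877, 0.25]
ee_rot: [0.003, 0.705, 0.71, 0.0]
contact_force: [0.7, -0.0, 0.2]
width: 0.0469
```

>>> send_rows:
  deltas:
    - {"dp": [0.1, -0.3, 0]}
    - {"dp": [0.2, -0.6, 0]}
    - {"dp": [0.3, -0.9, 0]}
    - {"dp": [0.3, -1, 0]}

```text
validation failed for argument at $.de...
```

>>> send_rows:
  deltas:
    - {"dp": [0, -0.3, 0]}
    - {"dp": [0, -0.6, 0]}
    - {"dp": [0, -0.9, 0]}
    - {"dp": [0, -1, 0]}

```text
validation failed for argument at $.de...
```

>>> send_rows:
  deltas:
    - {"dp": [0, -0.3, 0]}
    - {"dp": [0, -0.6, 0]}
    - {"dp": [0, -0.9, 0]}
    - {"dp": [0, -1, 0]}
    - {"dp": [0, -1, 0]}
    - {"dp": [0, -1, 0]}

```text
validation failed for argument at $.de...
```

>>> send_rows:
  deltas:
    - {"dp": [0.1, -0.3, 0], "rotation": [0, 0, 0]}
    - {"dp": [0.2, -0.6, 0], "rotation": [0, 0, 0]}
    - {"dp": [0.3, -0.9, 0], "rotation": [0, 0, 0]}
    - {"dp": [0.3, -1, 0], "rotation": [0, 0, 0]}

```text
clock: 2.58
position: [0.5579, 0.0685, 0.25]
ee_rot: [0.002, 0.703, 0.712, -0.0]
contact_force: [0.2, 0.8, 0.5]
width: 0.0468
```

>>> send_rows:
  deltas:
    - {"dp": [0, -0.3, 0], "rotation": [0, 0, 0]}
    - {"dp": [0, -0.6, 0], "rotation": [0, 0, 0]}
    - {"dp": [0, -0.9, 0], "rotation": [0, 0, 0]}
    - {"dp": [0, -1, 0], "rotation": [0, 0, 0]}

```text
clock: 2.92
position: [0.5557, -0.0511, 0.2502]
ee_rot: [0.001, 0.703, 0.712, -0.001]
contact_force: [-0.1, 0.2, 0.4]
width: 0.0476
```

>>> send_rows:
  deltas:
    - {"dp": [0, -0.3, 0], "rotation": [0, 0, 0]}
    - {"dp": [0, -0.6, 0], "rotation": [0, 0, 0]}
    - {"dp": [0, -0.9, 0], "rotation": [0, 0, 0]}
    - {"dp": [0, -1, 0], "rotation": [0, 0, 0]}
    - {"dp": [0, -1, 0], "rotation": [0, 0, 0]}
    - {"dp": [0, -1, 0], "rotation": [0, 0, 0]}

```text
clock: 3.42
position: [0.5558, -0.1667, 0.25]
ee_rot: [-0.001, 0.702, 0.712, 0.001]
contact_force: [-0.6, 0.2, -0.2]
width: 0.0466
```

>>> send_rows:
  deltas:
    - {"dp": [0.12, -0.29, 0], "rotation": [0, 0, 0]}
    - {"dp": [0.12, -0.29, -0.3], "rotation": [0, 0, 0]}
    - {"dp": [0.12, -0.29, -0.6], "rotation": [0, 0, 0]}
    - {"dp": [0.12, -0.29, -0.8], "rotation": [0, 0, 0]}
    - {"dp": [0.12, -0.29, -0.8], "rotation": [0, 0, 0]}
    - {"dp": [0.12, -0.29, -0.8], "rotation": [0, 0, 0]}

```text
clock: 3.92
position: [0.5699, -0.2001, 0.1535]
ee_rot: [-0.002, 0.701, 0.713, -0.0]
contact_force: [1.1, 0.2, 1.2]
width: 0.0468
```

```bash
python3 - <<'E'
from h import *
a=snap('scene','s1')['color'];b=snap('top','t1')['color']
A=np.hstack([cv2.resize(a[60:240,130:310],(390,390)),cv2.resize(b[120:300,270:450],(390,390))])
cv2.imwrite('pics/c1.png',A[:,:,::-1]); print(monitor.get_state()['position'])
E
```

```text
[ 0.571761   -0.20167848  0.15631141]
```

View pics/c1.png

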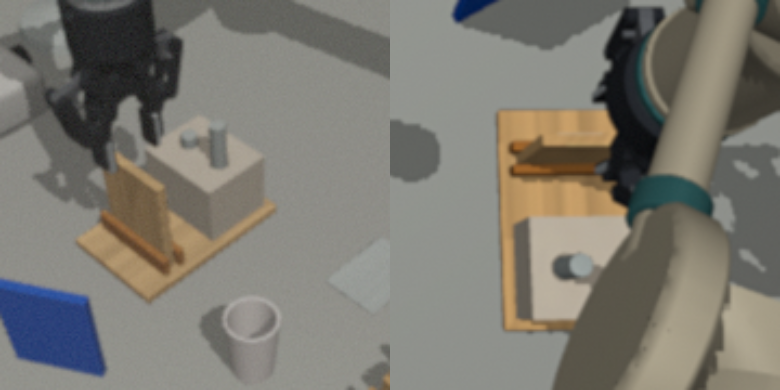

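The fingers straddle the wooden board: in the scene crop they sit either side of its top edge near (125,155), and the blue panel is well clear. I'll descend and grip.

>>> send_rows:
  deltas:
    - {"dp": [0, 0, -0.15], "rotation": [0, 0, 0]}
    - {"dp": [0, 0, -0.3], "rotation": [0, 0, 0]}
    - {"dp": [0, 0, -0.42], "rotation": [0, 0, 0]}
    - {"dp": [0, 0, -0.42], "rotation": [0, 0, 0]}
    - {"dp": [0, 0, -0.42], "rotation": [0, 0, 0]}

```text
clock: 4.43
position: [0.5712, -0.2024, 0.1055]
ee_rot: [0.001, 0.702, 0.712, 0.0]
contact_force: [1.2, 0.4, -0.4]
width: 0.047
```

>>> send_rows:
  deltas:
    - {"dp": [0, 0, 0], "rotation": [0, 0, 0]}
    - {"dp": [0, 0, 0], "rotation": [0, 0, 0]}
    - {"dp": [0, 0, 0], "rotation": [0, 0, 0]}
    - {"dp": [0, 0, 0], "rotation": [0, 0, 0]}
    - {"dp": [0, 0, 0], "rotation": [0, 0, 0]}
    - {"dp": [0, 0, 0], "rotation": [0, 0, 0]}
    - {"dp": [0, 0, 0], "rotation": [0, 0, 0]}
    - {"dp": [0, 0, 0], "rotation": [0, 0, 0]}
  fingers: 1
  grip_force: 40

```text
clock: 5.1
position: [0.571, -0.2028, 0.1055]
ee_rot: [0.001, 0.702, 0.712, 0.0]
contact_force: [-1.1, 1.2, 5.9]
width: 0.0094
```

>>> send_rows:
  deltas:
    - {"dp": [0, 0, 0.1], "rotation": [0, 0, 0]}
    - {"dp": [0, 0, 0.22], "rotation": [0, 0, 0]}
    - {"dp": [0, 0, 0.4], "rotation": [0, 0, 0]}
    - {"dp": [0, 0, 0.6], "rotation": [0, 0, 0]}
    - {"dp": [0, 0, 0.8], "rotation": [0, 0, 0]}
    - {"dp": [0, 0, 1], "rotation": [0, 0, 0]}
    - {"dp": [0, 0, 1], "rotation": [0, 0, 0]}
    - {"dp": [0, 0, 1], "rotation": [0, 0, 0]}

```text
clock: 5.77
position: [0.5709, -0.2028, 0.2252]
ee_rot: [0.002, 0.702, 0.712, 0.001]
contact_force: [-0.2, -0.6, -1.1]
width: 0.0098
```

```bash
python3 - <<'E'
from h import *
a=snap('scene','s2')['color'];b=snap('top','t2')['color']
A=np.hstack([cv2.resize(a[40:240,110:310],(390,390)),cv2.resize(b[120:300,270:450],(390,390))])
cv2.imwrite('pics/c2.png',A[:,:,::-1]); s=monitor.get_state();print(s['position'],s['width'],s['contact_force'])
E
```

```text
[ 0.56949029 -0.2020583   0.22256969] 0.009702706106640764 [ 0.70779585  1.03899152 -1.44418139]
```

View pics/c2.png

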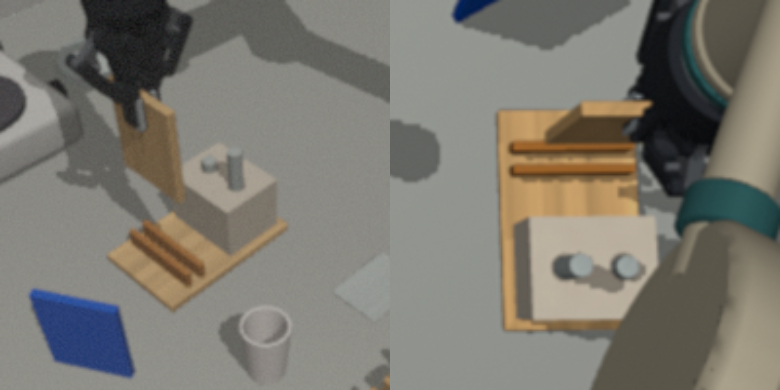

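>>> send_rows:
  deltas:
    - {"dp": [-0.02, 0.1, 0], "rotation": [0, 0, -0.06]}
    - {"dp": [-0.06, 0.3, 0], "rotation": [0, 0, -0.12]}
    - {"dp": [-0.12, 0.55, 0], "rotation": [0, 0, -0.175]}
    - {"dp": [-0.186, 0.8, 0], "rotation": [0, 0, -0.175]}
    - {"dp": [-0.186, 1, 0], "rotation": [0, 0, -0.175]}

```text
clock: 6.28
position: [0.545, -0.0803, 0.2217]
ee_rot: [-0.003, 0.733, 0.68, -0.001]
contact_force: [-0.1, -0.1, -0.9]
width: 0.0096
```

>>> send_rows:
  deltas:
    - {"dp": [0, 0.25, 0], "rotation": [0, 0, 0]}
    - {"dp": [0, 0.5, 0], "rotation": [0, 0, 0]}
    - {"dp": [0, 0.75, 0], "rotation": [0, 0, 0]}
    - {"dp": [0, 1, 0], "rotation": [0, 0, 0]}

```text
clock: 6.62
position: [0.5467, 0.0389, 0.2219]
ee_rot: [-0.001, 0.733, 0.681, -0.001]
contact_force: [-0.2, -0.1, -0.2]
width: 0.0093
```

>>> send_rows:
  deltas:
    - {"dp": [0, 0.25, 0], "rotation": [0, 0, 0]}
    - {"dp": [0, 0.5, 0], "rotation": [0, 0, 0]}
    - {"dp": [0, 0.7, 0], "rotation": [0, 0, 0]}
    - {"dp": [0, 0.85, 0], "rotation": [0, 0, 0]}
    - {"dp": [0, 0.93, 0], "rotation": [0, 0, 0]}
    - {"dp": [0, 0.93, -0.2], "rotation": [0, 0, 0]}
    - {"dp": [0, 0.93, -0.4], "rotation": [0, 0, 0]}
    - {"dp": [0, 0.93, -0.5], "rotation": [0, 0, 0]}
    - {"dp": [0, 0.93, -0.5], "rotation": [0, 0, 0]}
    - {"dp": [0, 0.93, -0.5], "rotation": [0, 0, 0]}

```text
clock: 7.45
position: [0.5471, 0.1485, 0.1624]
ee_rot: [-0.001, 0.733, 0.68, -0.002]
contact_force: [0.8, 0.7, -0.5]
width: 0.0094
```

```bash
python3 - <<'E'
from m import *
P=snap('scene','s3');Q=snap('top','t3')
a=P['color'];b=Q['color']
A=np.hstack([cv2.resize(a[130:310,240:420],(390,390)),cv2.resize(b[120:300,90:270],(390,390))])
cv2.imwrite('pics/c3.png',A[:,:,::-1]); s=monitor.get_state();print(s['position'],s['ee_rot'],s['width'],s['contact_force'])
for p in (P,Q):
  W=cloud(p)
  for z in ((.09,.105),(.105,.12),(.12,.14),(.14,.15),(.16,.18)):
    X=sel(W,(.5,.6),(.08,.22),z)
    if len(X)>5:print(z,len(X),rect(X))
  X=sel(W,(.42,.6),(.08,.24),(.007,.013));print(rect(X))
E
```

```text
[0.54859001 0.14882381 0.16439307] [3.37443389e-04 7.32792061e-01 6.80452464e-01 3.53763536e-04] 0.00924307537426453 [ 0.13187909  0.23617438 -1.03948005]
(0.09, 0.105) 235 (array([550.7, 150.8]), array([10.8, 90.3]), 1.2)
(0.105, 0.12) 242 (array([550.6, 151.2]), array([10.4, 89.8]), 1.4)
(0.12, 0.14) 319 (array([550.6, 150.9]), array([10.2, 90.1]), 1.2)
(0.14, 0.15) 114 (array([552.2, 150.7]), array([90.7, 11.1]), 89.9)
(0.16, 0.18) 358 (array([551.1, 151.1]), array([29.9, 89.8]), 4.1)
(array([502.4, 154.8]), array([109.8, 150.7]), 85.2)
(0.09, 0.105) 36 (array([542.6, 124.5]), array([ 9.3, 43.9]), 8.9)
(0.105, 0.12) 35 (array([542.4, 123.2]), array([ 9.2, 41. ]), 9.2)
(0.12, 0.14) 48 (array([542.6, 122.2]), array([ 8.5, 39.1]), 9.0)
(0.14, 0.15) 26 (array([541.6, 122.3]), array([ 8. , 40.5]), 11.5)
(0.16, 0.18) 96 (array([543.7, 125.8]), array([16.7, 46.3]), 15.1)
(array([503.8, 151.7]), array([109.8, 150. ]), 86.0)
```

View pics/c3.png

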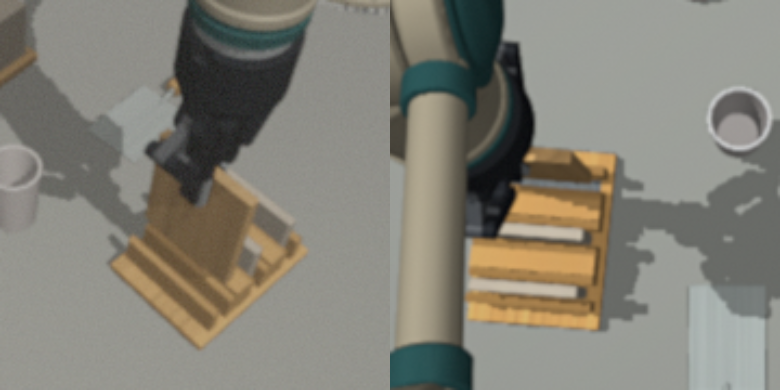

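```bash
cat > f.py <<'E'
from m import *
def front(n,zr,x=(.52,.58),y=(.08,.22),side=1):
    W=cloud(dict(np.load(f'pics/{n}.npz'))); X=sel(W,x,y,zr)
    # robust: outermost x per y-bin line
    P=X
    for _ in range(15):
        c=np.polyfit(P[:,1],P[:,0],1); r=X[:,0]-np.polyval(c,X[:,1]); 
        r0=r[np.abs(r)<np.inf]; P=X[(r>-.002)&(r<.006)] if side>0 else X[(r<.002)&(r>-.006)]
    print(n,zr,len(P),'yaw',np.degrees(np.arctan(-c[0])).round(2),'face x at y=.15:',np.polyval(c,.15).round(4),'ylim',P[:,1].min().round(4),P[:,1].max().round(4))
    return c
if __name__=='__main__':
    for z in((.07,.09),(.09,.11),(.11,.13),(.13,.15)): front('s3',z)
E
python3 f.py
```

```text
s3 (0.07, 0.09) 279 yaw -4.32 face x at y=.15: 0.5502 ylim 0.1059 0.1951
s3 (0.09, 0.11) 297 yaw -4.31 face x at y=.15: 0.5504 ylim 0.1055 0.1955
s3 (0.11, 0.13) 321 yaw -4.33 face x at y=.15: 0.5506 ylim 0.1058 0.1955
s3 (0.13, 0.15) 252 yaw -4.17 face x at y=.15: 0.5509 ylim 0.1054 0.1955
```

>>> send_rows:
  deltas:
    - {"dp": [0.01, 0, -0.08], "rotation": [0, 0, 0]}
    - {"dp": [0.01, 0, -0.16], "rotation": [0, 0, 0]}
    - {"dp": [0.01, 0, -0.22], "rotation": [0, 0, 0]}
    - {"dp": [0.01, 0, -0.26], "rotation": [0, 0, 0]}
    - {"dp": [0.01, 0, -0.3], "rotation": [0, 0, 0]}
    - {"dp": [0.01, 0, -0.3], "rotation": [0, 0, 0]}
    - {"dp": [0.01, 0, -0.3], "rotation": [0, 0, 0]}

```text
clock: 8.13
position: [0.549, 0.1491, 0.1276]
ee_rot: [-0.0, 0.733, 0.681, -0.0]
contact_force: [0.4, 0.4, -0.1]
width: 0.0095
```

```bash
python3 - <<'E'
from f import *
P=snap('scene','s4')
cv2.imwrite('pics/c4.png',cv2.resize(P['color'][140:310,260:420],None,fx=3.5,fy=3.5)[:,:,::-1]); s=monitor.get_state();print(s['position'],s['ee_rot'],s['width'],s['contact_force'],s['moment'])
for z in((.05,.07),(.07,.09),(.09,.11)): front('s4',z)
E
```

```text
[0.54932374 0.14918662 0.12793922] [6.92397255e-05 7.32600367e-01 6.80659013e-01 6.54804930e-05] 0.009590094848096148 [ 0.21129669  0.34871979 -1.06933615] [0.02631049 0.03923243 0.04460334]
s4 (0.05, 0.07) 262 yaw -4.22 face x at y=.15: 0.5524 ylim 0.1071 0.1961
s4 (0.07, 0.09) 282 yaw -4.22 face x at y=.15: 0.5525 ylim 0.1065 0.1959
s4 (0.09, 0.11) 227 yaw -4.23 face x at y=.15: 0.5526 ylim 0.1059 0.196
```

View pics/c4.png

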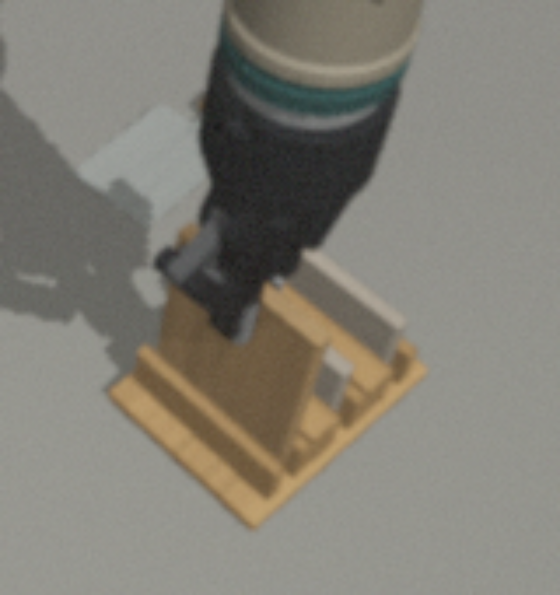

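The board is in the empty slot with no side force (front face fits at x≈0.5525, so its centre matches the slot). I'll lower it the rest of the way.

>>> send_rows:
  deltas:
    - {"dp": [0, 0, -0.06], "rotation": [0, 0, 0]}
    - {"dp": [0, 0, -0.11], "rotation": [0, 0, 0]}
    - {"dp": [0, 0, -0.15], "rotation": [0, 0, 0]}
    - {"dp": [0, 0, -0.18], "rotation": [0, 0, 0]}
    - {"dp": [0, 0, -0.195], "rotation": [0, 0, 0]}
    - {"dp": [0, 0, -0.195], "rotation": [0, 0, 0]}

```text
clock: 8.68
position: [0.5492, 0.1491, 0.104]
ee_rot: [-0.0, 0.733, 0.681, -0.0]
contact_force: [-0.4, 0.2, -0.3]
width: 0.0093
```

>>> send_rows:
  deltas:
    - {"dp": [0, 0, -0.005], "rotation": [0, 0, 0]}
    - {"dp": [0, 0, -0.005], "rotation": [0, 0, 0]}
    - {"dp": [0, 0, -0.005], "rotation": [0, 0, 0]}
    - {"dp": [0, 0, -0.005], "rotation": [0, 0, 0]}
    - {"dp": [0, 0, -0.005], "rotation": [0, 0, 0]}
    - {"dp": [0, 0, -0.005], "rotation": [0, 0, 0]}
    - {"dp": [0, 0, -0.005], "rotation": [0, 0, 0]}
    - {"dp": [0, 0, -0.005], "rotation": [0, 0, 0]}
  fingers: -0.1

```text
clock: 9.35
position: [0.5492, 0.1492, 0.104]
ee_rot: [0.0, 0.733, 0.681, 0.0]
contact_force: [-0.1, -0.1, -0.0]
width: 0.0467
```

>>> send_rows:
  deltas:
    - {"dp": [0, 0, 0.1], "rotation": [0, 0, 0]}
    - {"dp": [0, 0, 0.3], "rotation": [0, 0, 0]}
    - {"dp": [0, 0, 0.6], "rotation": [0, 0, 0]}
    - {"dp": [0, 0, 0.9], "rotation": [0, 0, 0]}
    - {"dp": [0, 0, 1], "rotation": [0, 0, 0]}
    - {"dp": [0, 0, 1], "rotation": [0, 0, 0]}

```text
clock: 9.85
position: [0.5515, 0.1495, 0.2283]
ee_rot: [0.003, 0.733, 0.681, 0.004]
contact_force: [-0.7, -0.1, 0.2]
width: 0.047
```

```bash
python3 - <<'E'
from f import *
P=snap('scene','s5')
cv2.imwrite('pics/c5.png',cv2.resize(P['color'][120:310,240:420],None,fx=3.1,fy=3.1)[:,:,::-1]); s=monitor.get_state();print(s['clock'],s['position'],s['ee_rot'],s['width'],s['contact_force'])
for z in((.05,.07),(.07,.09),(.09,.11)): front('s5',z)
X=sel(cloud(P),(.52,.58),(.08,.22),(.115,.128));print(rect(X),np.percentile(X[:,2],[10,50,90]))
E
```

```text
9.9 [0.55009771 0.14929103 0.22568582] [0.00119459 0.73260427 0.68065164 0.00170171] 0.04697793111410599 [ 0.00906361 -0.17316055 -1.20636322]
s5 (0.05, 0.07) 263 yaw -4.11 face x at y=.15: 0.5522 ylim 0.1064 0.1961
s5 (0.07, 0.09) 289 yaw -4.23 face x at y=.15: 0.5521 ylim 0.1065 0.1961
s5 (0.09, 0.11) 300 yaw -4.17 face x at y=.15: 0.5521 ylim 0.1063 0.1961
(array([547.3, 151.5]), array([89.8, 12. ]), 85.5) [0.11674256 0.11984757 0.12115604]
```

View pics/c5.png

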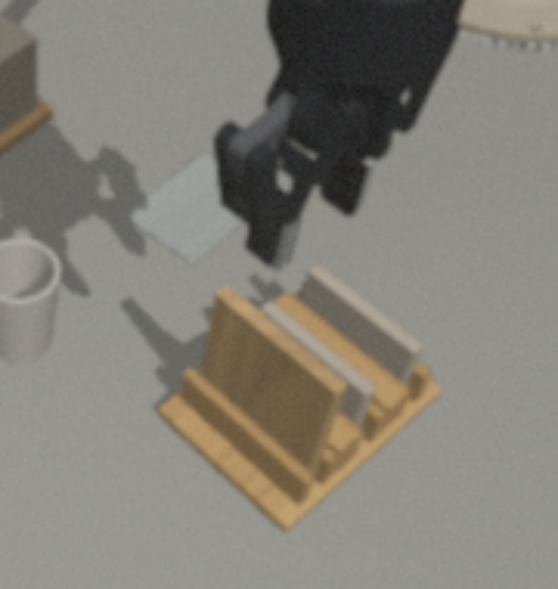

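The board stands upright in the slot, released, with its top at 0.120 m as expected. Next I'll go to the rod.

>>> send_rows:
  deltas:
    - {"dp": [-0.05, -0.15, 0], "rotation": [0, 0, 0.06]}
    - {"dp": [-0.15, -0.4, 0], "rotation": [0, 0, 0.12]}
    - {"dp": [-0.25, -0.7, 0], "rotation": [0, 0, 0.18]}
    - {"dp": [-0.35, -1, 0], "rotation": [0, 0, 0.18]}

```text
clock: 10.23
position: [0.5053, 0.0285, 0.2216]
ee_rot: [-0.002, 0.7, 0.714, -0.001]
contact_force: [1.0, -0.5, 0.3]
width: 0.0471
```

>>> send_rows:
  deltas:
    - {"dp": [-0.08, -0.3, 0], "rotation": [0, 0, 0]}
    - {"dp": [-0.16, -0.6, 0], "rotation": [0, 0, 0]}
    - {"dp": [-0.24, -0.9, 0], "rotation": [0, 0, 0]}
    - {"dp": [-0.266, -1, 0], "rotation": [0, 0, 0]}

```text
clock: 10.57
position: [0.4727, -0.0944, 0.2219]
ee_rot: [-0.001, 0.702, 0.712, -0.002]
contact_force: [0.1, 0.4, 0.5]
width: 0.0469
```

>>> send_rows:
  deltas:
    - {"dp": [0, -0.25, 0], "rotation": [0, 0, 0]}
    - {"dp": [0, -0.5, 0], "rotation": [0, 0, 0]}
    - {"dp": [0, -0.65, 0], "rotation": [0, 0, 0]}
    - {"dp": [0, -0.748, -0.2], "rotation": [0, 0, 0]}
    - {"dp": [0, -0.748, -0.4], "rotation": [0, 0, 0]}
    - {"dp": [0, -0.748, -0.5], "rotation": [0, 0, 0]}
    - {"dp": [0, -0.748, -0.5], "rotation": [0, 0, 0]}
    - {"dp": [0, -0.748, -0.5], "rotation": [0, 0, 0]}
    - {"dp": [0, -0.748, -0.5], "rotation": [0, 0, 0]}

```text
clock: 11.32
position: [0.4753, -0.1805, 0.1638]
ee_rot: [-0.0, 0.701, 0.713, -0.0]
contact_force: [1.2, 0.5, -0.8]
width: 0.0468
```

```bash
python3 - <<'E'
from f import *
a=snap('scene','s6')['color'];b=snap('top','t6')['color']
A=np.hstack([cv2.resize(a[60:220,150:310],(390,390)),cv2.resize(b[120:300,270:450],(390,390))])
cv2.imwrite('pics/c6.png',A[:,:,::-1]); s=monitor.get_state();print(s['clock'],s['position'],s['ee_rot'],s['width'],s['contact_force'])
E
```

```text
11.4167 [ 0.47585961 -0.18067258  0.16467441] [8.28283378e-04 7.01084902e-01 7.13077284e-01 2.45371516e-04] 0.04752439829902251 [-0.57652634  0.29187229 -0.62972113]
```

View pics/c6.png

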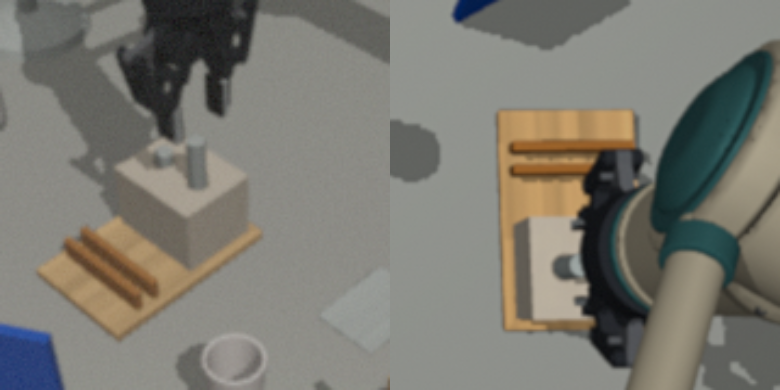

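>>> send_rows:
  deltas:
    - {"dp": [0, 0, -0.12], "rotation": [0, 0, 0]}
    - {"dp": [0, 0, -0.24], "rotation": [0, 0, 0]}
    - {"dp": [0, 0, -0.34], "rotation": [0, 0, 0]}
    - {"dp": [0, 0, -0.42], "rotation": [0, 0, 0]}
    - {"dp": [0, 0, -0.42], "rotation": [0, 0, 0]}
    - {"dp": [0, 0, -0.42], "rotation": [0, 0, 0]}

```text
clock: 11.92
position: [0.4754, -0.1806, 0.1137]
ee_rot: [0.0, 0.701, 0.713, 0.0]
contact_force: [-0.9, 0.1, 0.9]
width: 0.0473
```

>>> send_rows:
  deltas:
    - {"dp": [0, 0, 0], "rotation": [0, 0, 0]}
    - {"dp": [0, 0, 0], "rotation": [0, 0, 0]}
    - {"dp": [0, 0, 0], "rotation": [0, 0, 0]}
    - {"dp": [0, 0, 0], "rotation": [0, 0, 0]}
    - {"dp": [0, 0, 0], "rotation": [0, 0, 0]}
  fingers: 0.35
  grip_force: 25

```text
clock: 12.33
position: [0.4754, -0.1807, 0.1139]
ee_rot: [0.0, 0.701, 0.713, 0.0]
contact_force: [0.7, 0.1, 0.2]
width: 0.0275
```

>>> send_rows:
  deltas:
    - {"dp": [0, 0, 0], "rotation": [0, 0, 0]}
    - {"dp": [0, 0, 0], "rotation": [0, 0, 0]}
    - {"dp": [0, 0, 0], "rotation": [0, 0, 0]}
    - {"dp": [0, 0, 0], "rotation": [0, 0, 0]}
  fingers: 0.54
  grip_force: 20

```text
clock: 12.67
position: [0.4753, -0.1806, 0.1135]
ee_rot: [0.0, 0.701, 0.713, 0.0]
contact_force: [0.4, -0.3, -0.1]
width: 0.0196
```

```bash
python3 -c "
from h import *
for i in range(4):
  s=monitor.get_state();print(s['contact_force'].round(2),s['moment'].round(3),s['width'],s['position'].round(4))
  eyes.get_image('scene')"
```

```text
[ 0.35 -0.3  -0.09] [ 0.011 -0.032 -0.003] 0.019611896909262932 [ 0.4753 -0.1806  0.1135]
[-1.   -0.15  0.26] [ 0.017 -0.039  0.031] 0.01952584612397843 [ 0.4753 -0.1806  0.1135]
[-0.44 -0.56  0.05] [-0.013 -0.003  0.02 ] 0.019828831890188667 [ 0.4752 -0.1806  0.1135]
[-0.1  -0.32 -0.63] [-0.005  0.018 -0.008] 0.0198744324856279 [ 0.4753 -0.1806  0.1135]
```

>>> send_rows:
  deltas:
    - {"dp": [0, 0, 0], "rotation": [0, 0, 0]}
    - {"dp": [0, 0, 0], "rotation": [0, 0, 0]}
    - {"dp": [0, 0, 0], "rotation": [0, 0, 0]}
    - {"dp": [0, 0, 0], "rotation": [0, 0, 0]}
    - {"dp": [0, 0, 0], "rotation": [0, 0, 0]}
  fingers: 1
  grip_force: 25

```text
clock: 13.28
position: [0.4752, -0.1806, 0.1136]
ee_rot: [-0.0, 0.701, 0.713, -0.0]
contact_force: [0.1, 0.8, 1.3]
width: 0.0174
```

```bash
python3 -c "
from h import *
for i in range(4):
  s=monitor.get_state();print(s['contact_force'].round(2),s['moment'].round(3),s['width'],s['position'].round(4))
  eyes.get_image('scene')"
```

```text
[0.07 0.8  1.32] [0.001 0.12  0.025] 0.017373261960207206 [ 0.4752 -0.1806  0.1136]
[ 0.11 -0.2   1.47] [-0.007  0.082  0.013] 0.017027505870648454 [ 0.4752 -0.1806  0.1136]
[-1.27 -0.84  1.4 ] [-0.053  0.164 -0.008] 0.017242342367792304 [ 0.4752 -0.1806  0.1136]
[-1.9   0.3   1.47] [ 0.028  0.179 -0.006] 0.017282705906187617 [ 0.4752 -0.1806  0.1136]
```

>>> send_rows:
  deltas:
    - {"dp": [0, 0, 0], "rotation": [0, 0, 0]}
    - {"dp": [0, 0, 0.01], "rotation": [0, 0, 0]}
    - {"dp": [0, 0, 0.025], "rotation": [0, 0, 0]}
    - {"dp": [0, 0, 0.04], "rotation": [0, 0, 0]}
    - {"dp": [0, 0, 0.06], "rotation": [0, 0, 0]}
    - {"dp": [0, 0, 0.08], "rotation": [0, 0, 0]}
    - {"dp": [0, 0, 0.08], "rotation": [0, 0, 0]}
    - {"dp": [0, 0, 0.08], "rotation": [0, 0, 0]}
  grip_force: 35

```text
clock: 14.15
position: [0.4754, -0.1807, 0.1233]
ee_rot: [0.0, 0.701, 0.713, 0.0]
contact_force: [0.4, 0.1, -2.3]
width: 0.017
```

```bash
python3 -c "
from h import *
for i in range(3):
  s=monitor.get_state();print(s['contact_force'].round(2),s['moment'].round(3),s['width'],s['position'].round(4))
  eyes.get_image('scene')"
```

```text
[ 0.42  0.09 -2.34] [-0.052  0.042 -0.017] 0.01701418646476887 [ 0.4754 -0.1807  0.1233]
[ 0.5   0.39 -2.41] [ 0.03 -0.02 -0.01] 0.016990892650533183 [ 0.4753 -0.1806  0.1232]
[ 0.44  1.02 -2.36] [ 0.004 -0.014 -0.006] 0.0170980167380306 [ 0.4753 -0.1806  0.1231]
```

Fz is about -2.3 N, which is the rod's weight alone, with no side force. I'll draw it up the remaining 22 mm.

>>> send_rows:
  deltas:
    - {"dp": [0, 0, 0.015], "rotation": [0, 0, 0]}
    - {"dp": [0, 0, 0.035], "rotation": [0, 0, 0]}
    - {"dp": [0, 0, 0.06], "rotation": [0, 0, 0]}
    - {"dp": [0, 0, 0.085], "rotation": [0, 0, 0]}
    - {"dp": [0, 0, 0.11], "rotation": [0, 0, 0]}
    - {"dp": [0, 0, 0.135], "rotation": [0, 0, 0]}
    - {"dp": [0, 0, 0.155], "rotation": [0, 0, 0]}
    - {"dp": [0, 0, 0.175], "rotation": [0, 0, 0]}
    - {"dp": [0, 0, 0.187], "rotation": [0, 0, 0]}
    - {"dp": [0, 0, 0.187], "rotation": [0, 0, 0]}
    - {"dp": [0, 0, 0.187], "rotation": [0, 0, 0]}
    - {"dp": [0, 0, 0.187], "rotation": [0, 0, 0]}

```text
clock: 15.3
position: [0.4751, -0.1805, 0.1454]
ee_rot: [-0.0, 0.701, 0.713, -0.0]
contact_force: [-0.0, 0.6, -2.8]
width: 0.0172
```

```bash
python3 - <<'E'
from f import *
for i in range(2):
  s=monitor.get_state();print(s['contact_force'].round(2),s['moment'].round(3),s['width'],s['position'].round(4),s['ee_rot'].round(4))
  P=snap('scene',f's7{i}')
cv2.imwrite('pics/c7.png',cv2.resize(P['color'][80:180,180:280],None,fx=6,fy=6,interpolation=2)[:,:,::-1])
Q=snap('top','t7')
for z in((.05,.07),(.07,.09),(.09,.11)): front('s71',z)
for p in(P,Q):
  X=sel(cloud(p),(.52,.58),(.08,.22),(.115,.128));print(rect(X),np.percentile(X[:,2],[10,50,90]))
  X=sel(cloud(p),(.42,.6),(.08,.24),(.0655,.072));print('tiles',X.mean(0))
# project expected plaster top at rod near side & ring
K=P['mtx']
for z in (.082,):
  print(cv2.projectPoints(np.array([[.4735+.0055,-.179+.0065,z]]),P['rvec'],P['tvec'],K,None)[0].ravel())
E
```

```text
[-0.02  0.63 -2.85] [0.026 0.034 0.005] 0.017221256897383706 [ 0.4751 -0.1805  0.1454] [-1.000e-04  7.013e-01  7.129e-01 -0.000e+00]
[-0.14 -0.27 -1.88] [-0.012  0.003  0.002] 0.01709065641066634 [ 0.4751 -0.1805  0.1454] [-2.000e-04  7.012e-01  7.129e-01 -0.000e+00]
s71 (0.05, 0.07) 271 yaw -4.11 face x at y=.15: 0.5523 ylim 0.1065 0.1963
s71 (0.07, 0.09) 276 yaw -4.09 face x at y=.15: 0.5524 ylim 0.1065 0.196
s71 (0.09, 0.11) 307 yaw -4.28 face x at y=.15: 0.5525 ylim 0.1059 0.196
(array([548.2, 151.2]), array([90.2, 11.3]), 85.2) [0.1168397  0.11971102 0.12100865]
tiles [0.49459403 0.15679196 0.06795059]
(array([549.8, 148.9]), array([89.3, 10.2]), 85.9) [0.11914205 0.12082268 0.12251366]
tiles [0.48334457 0.15312784 0.06877793]
[231.26539255 137.49435109]
```

View pics/c7.png

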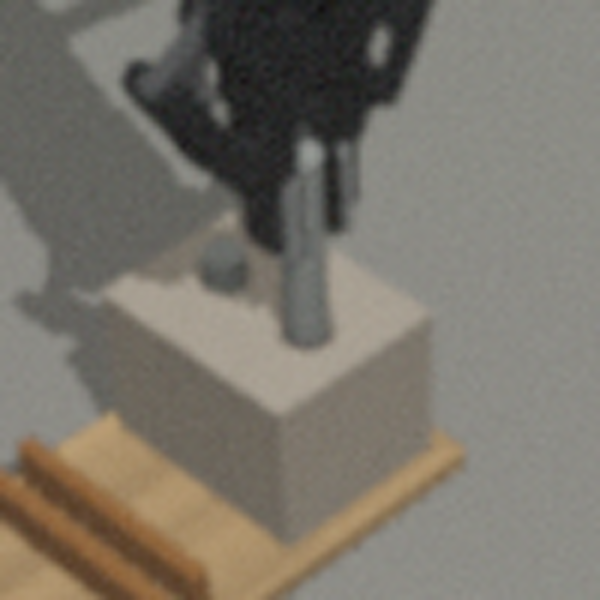

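```bash
python3 - <<'E'
from f import *
p=dict(np.load('pics/s71.npz'));W=cloud(p)
X=sel(W,(.44,.505),(-.21,-.15),(.088,.2))
g=p['color'].astype(int).mean(2)
print(g[122:142,224:240].round().astype(int))
for r in range(98,120):
  print(r,[ (round(float(W[r,c,0]),3),round(float(W[r,c,2]),3)) for c in range(229,235)])
a=np.load('pics/scene0.npz')['color'].astype(int).mean(2);print('start');print(a[130:142,224:240].round().astype(int))
E
```

```text
[[ 93  80  79  86  98 103  95 101 106 111 128 148 153 145 139 136]
 [109 107 100  91  94  99 104 111 109 110 132 151 159 155 151 139]
 [111 111 101  90  89 101 108 117 112 107 129 155 158 158 156 150]
 [113 115 106  90  94 105 113 111 106 109 131 152 158 158 157 157]
 [112 114 107  95  94 106 109 112 111 109 131 153 156 158 156 156]
 [115 109 103  93  99 107 114 112 107 107 124 152 156 158 160 156]
 [115 111 101  92 100 106 114 111 110 107 126 153 156 158 158 158]
 [118 114 105  92  99 108 112 112 106 106 124 151 159 160 158 157]
 [126 114 104  98  96 107 111 110 111 100 121 146 155 158 156 156]
 [142 121 106  93  98 106 109 110 106 107 117 144 156 157 158 157]
 [150 131 111  95  97 107 108 113 109 107 115 138 154 160 157 157]
 [156 146 121  96  98 106 113 114 111 102 110 133 154 158 158 157]
 [157 152 132  97  95 102 107 108 107 104 107 125 149 154 159 158]
 [156 150 134  96  89 101 108 109 106 104 101 124 148 158 160 160]
 [160 154 136 111  92  97 104 103 104  98 106 130 153 160 159 157]
 [157 157 148 135 117 103 104  98 106 112 131 147 156 158 157 158]
 [158 157 157 152 148 141 13
[... 2552 characters left out ...]
 103 114 136 151 154 152 152]
 [144 126 107  93  91 100 107 109 110 103 112 134 148 153 152 155]
 [151 138 117  92  90 100 108 109 106 107 109 131 150 151 156 152]
 [151 147 128  96  91 102 105 105 107 105 106 123 145 152 155 151]
 [152 149 129  96  92  99 106 106 108 103 107 123 143 150 152 154]
 [150 150 134 109 100 101 107 109 109 108 112 133 147 153 151 150]
 [150 150 145 131 120 116 114 116 117 120 137 146 152 151 152 151]
 [155 150 150 150 143 141 133 137 138 140 150 152 153 153 150 151]
 [151 151 152 151 156 152 152 149 153 152 152 153 152 153 150 148]
 [149 150 149 153 150 155 155 154 152 152 152 152 154 149 147 140]
 [154 153 152 151 152 152 152 154 151 153 152 152 147 140 124 118]]
```

The rod top moved from 0.132 to 0.163 m, a lift of about 31.5 mm. The pixels where the rod meets the plaster (row 137, about 98–106 grey against 114–117 at the start) fit the ring's upper edge just showing. Forces are calm, so I'll hand in.

```bash
python3 -c "
from h import *
print(manip.sign_off()); s=monitor.get_state();print(s['clock'],s['position'],s['contact_force'],s['width'])"
```

```text
the job is handed in; nothing more can be done
None
the job is handed in; nothing more can be done
```

I stood the plywood end board in the rack's empty far slot and let go of it. I then drew the rod up about 31.5 mm and handed in, still gripping it upright, at about 15.5 s of the 54 s allowed. Sign-off gives no verdict.

- **Board:** it stands upright in the slot with its top at 0.120 m, and its yaw matches the rack's (about -4.2°). In both cameras it was within about 1 mm of the slot's middle. Their absolute positions differ by about 2 mm, which is within the calibration error.
- **Rod:** its top rose from 0.132 to 0.163 m in the scene camera, and the tool reading (31.8 mm) agrees. That puts the ring within about 1 mm of the plaster top. I saw the ring itself only as a slight darkening where the rod meets the plaster, so its height rests on the measured lift.
- **Forces:** the wrist read about -2 to -3 N vertically, roughly the rod's weight, and under 1 N sideways.
- **Left alone:** the tiles, plug, beaker and blue panel looked undisturbed in the pictures. I took no exact measurements of them at the end, and did not check the jar lid or spatula closely.
- **Rejected call:** three move calls were refused for a missing rotation field. Nothing moved, and I re-sent them.

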